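# Slide the loaded spice tray up into its dock

## Robot

A 6-joint arm with a two-finger parallel gripper is mounted at the origin on the work surface; the furniture and walls round the work are solid. World frame = base frame: x ahead of the robot, y to its left, z up, the work surface at z = 0. Lengths are in m, angles in degrees, forces in N, time in s.
With the tool pointing down it reaches from about 0.35 to 0.875 m from the base axis. Payload 4.2 kg.
Tool frame: the origin (TCP) lies on the centre line of the jaws, within the pads' length; the fingertips stand 17 mm ahead of it and the grasp point (between the pads) lies 2 mm behind it; z points along the fingers, y is the direction in which the jaws open and shut (so a half turn about z gives the same grasp; the last joint's range is limited). The gripper opens to 85 mm and grips with 20 to 120 N. Pads are 22 mm wide; open, the fingers measure 114 mm over their backs; the gripper's body (76 mm by 85 mm) begins 54 mm behind the grasp point. The pads swing forward as they close: fully open they stand 13 mm farther back than shut.
Start: joints at [-61.215, 22.042, 0.453, 0, -68.411, -14.817], TCP at [0.151, -0.606, 0.248] pointing down, gripper open.
Joint ranges: [-179.83, 179.83], [-69.29, 118.12], [-61.27, 80.66], [-181.25, 117.63], [-171.15, -9.14], [-177.46, 177.46]. Speed limits (degrees/s): [159.86, 159.86, 180, 180, 180, 180].

## Interface

Orientations are given as [roll, pitch, yaw] about the fixed x, y, z axes, in that order (R = Rz(yaw) Ry(pitch) Rx(roll)).
In Python, from cell import arm gives the robot as it stands. The module is installed in compiled form; this text tells all that it offers.
- The arm moves only by the tool drive_tool, never from a script. Its argument "plan" is a list of rows, each a list of 3 entries, a list of its own where there are three numbers: the shift along the world's x, y, z in mm, then the turn, a rotation vector about the world's x, y, z in rad, then the opening, from -1 (shut) to 1 (fully open), so that 0 is half open. A call has 1 to 12 rows; each row shifts and turns the commanded pose from where the row before left it; what a row does not reach is not made up. A row lasts 1/8 s, in which the tool goes at most 62.5 mm and 10.7 degrees, less where a joint would pass 70% of its speed; a pose out of reach is approached as far as the arm can. A call is refused whole if a number of a shift passes 62.5 or a number of a turn 0.188, either way. A call with a gripper value outside its range is refused whole. The fingers move at their own pace and stop on an object; the grip force is fixed at half the most. Time passes only in rows, so rows that do not move let the fingers close. It gives the time, the measured TCP pose, the force and the opening at its end, in the units of the state.
- arm.get_state(): the state, without advancing time (a new reading comes with each control period).
- arm.capture(name): name is "side" or "top"; returns a dict with "img" (420x560x3 uint8, red, green, blue), "mtx" (3x3 intrinsics, pixels), "R" (3x3) and "t" (3): a world point X has camera coordinates R X + t. Camera axes: x right, y down, z forward; pixel columns grow to the right and rows downward; lengths in m; the calibration is good to about 2 mm. A picture is of the moment at which its call begins. There is no depth.
- arm.hand_in(): hands the job in, once; it reports no verdict.
The state is a dict: "time_s": time; "joint_positions": joint angles; "joint_velocities": joint speeds; "joint_efforts": joint torques, N m; "position": TCP position; "orientation": TCP orientation; "wrist_force": force on the tool from outside, world axes, zero at the start; "torque": the same for the moment, N m; "grip_width": opening from 0.0 (shut) to 1.0 (fully open).
Only numpy, scipy, OpenCV 4.12 (cv2) and the standard library are available. Lean on these libraries where they do the work, as an engineer would, in place of code of your own. Each camera call takes 0.05 s, during which the arm holds its last target. There are 200 camera calls.

## Task

Take the white spice tray by its blue grip and slide it, with the two jars standing on it, from the worktop up over the step of the wooden docking base and in under its steel lips; raise it no more than a finger's width (2 cm), keep the jars upright and do not ram the base. Push it fully home until the red sprung stop yields a little (a gentle press of about 10 N), keep it pressed for a moment, then let go and leave the tray lying there. Do not shift the steel cup or the small tin.

Things in the scene. Friction and masses are not known exactly. Their poses are not given: they have to be found in the camera images.
- dock: wooden docking base, fixed, floor plate 275 x 160 mm with two light rails along its x axis, the direction in which the tray slides in. Origin on the channel's centre line, 12 mm BELOW the floor's top. Channel 128 mm wide (rails' inner faces y = +-64 mm), flaring to about 146 mm at its mouth (x = -93 to -57 mm). Rails' tops 19 mm above the floor.
- dock_step (a point): middle of the dock's front edge, on top of its floor plate (dock x = -110 mm): the step that the tray must climb, 4 to 9 mm above the worktop. Axes as the dock's.
- dock_lips (a point): point on the floor's top, midway between the front ends of the two level steel lips (dock x = -40 mm). From here to x = +90 mm the lips reach 12 mm inward from each rail (to y = +-52 mm), underside 14 mm above the floor; ahead of it, over x = -60 to -40 mm, they slope up outward like a funnel. Axes as the dock's.
- tray: white tray, loose, 210 mm long (x) x 120 wide (y), plate 6 mm thick, 0.25 to 0.42 kg. Inside rim 19 mm high, 88 mm wide, so 16 mm flanges run free under the lips. Origin at the centre of the underside, x to the nose (edge at x = +105 mm), z up. Home in the dock its origin is at dock y = 0, z = +12 mm, x about 0 to +18 mm, depending on where the stop sits.
- tray_grip (a point): centre of the tray's blue upright grip, 89 mm behind the tray's centre, 72 mm above its underside: a flat block 14 mm thick along the tray's x axis, 52 mm wide, 36 mm high. Take it from above, one finger before and one behind it. Axes as the tray's. Held only here, the loaded tray is nose-heavy: lifted, its nose sags in the grip by several mm (a firm 90 N grip helps) and then catches the step.
- stop (a joint): how far the red sprung stop pad at the dock's far end is pushed in, m; 0 at rest, at most 0.008; 4 N per mm. The pad, 60 mm wide, meets the tray's nose. Its face at rest lies between dock x = +106 and +120 mm, other in each run and not measured: find it by feel. Sliding alone takes about 1 to 5 N. When let go the tray may spring back a few mm.
- jar_left: glass spice jar, green label, black cap, 45 mm across, 105 mm high, 0.07 to 0.17 kg, standing loose on the tray near its nose; origin at the centre of its underside, z up
- jar_right: glass spice jar, green label, black cap, 44 mm across, 105 mm high, 0.07 to 0.17 kg, standing loose on the tray near its middle; origin at the centre of its underside, z up
- cup: small plain steel cup, 58 mm across, 62 mm high, a bystander; origin at the centre of its underside
- tin: small blue tin with a red lid, 29 x 77 x 43 mm, a bystander; origin at the centre of its underside
Not all that is in view belongs to the job. Leave any pink or purple look-alike of the jar_right alone.

How it is judged:
By the outcome, as a careful person would: the job done as asked, in the order asked, and still so for the second after the job is handed in, with the robot touching nothing.
It also fails if it takes over 72 s, if anything falls off the work surface, if the arm or the gripper's body presses on something with over 40 N, if the wrist force passes 120 N, or if a joint passes its speed limit or range.

## Working session

There is one attempt and no reset: what is moved stays moved. The work goes in short steps, Python scripts to look and compute and a tool call to move; the robot and the scene stay as the last step left them, time stands still between calls to the robot, and variables do not carry over. Pictures are saved under pics/ and viewed, about 8 in all and at most 12, crops included, and the job is handed in when it is done.

Besides the shell and the picture viewer there is one more tool, called after "Call:" as name(argument=value, ...) on one line, values as JSON. drive_tool: Moves the arm, as the interface text tells. Its arguments: {"type":"object","properties":{"plan":{"type":"array","items":{"type":"array"}}},"required":["plan"]}

```bash
mkdir -p pics
python3 - <<'E'
from cell import arm
import cv2,pickle
s=arm.get_state();print(s)
d={}
for n in("side","top"):
    c=arm.capture(n);d[n]=c;cv2.imwrite(f"pics/{n}0.png",cv2.cvtColor(c["img"],cv2.COLOR_RGB2BGR));print(n,c["mtx"],c["R"],c["t"])
pickle.dump(d,open("c0.pkl","wb"))
E
```

```text
{'time_s': 0.0, 'joint_positions': array([-6.12150617e+01,  2.20916589e+01,  3.78255141e-01, -2.99813849e-02,
       -6.84103017e+01, -1.48191375e+01]), 'joint_velocities': array([-0.03158383, -0.06102229, -0.04719756, -0.06184234,  0.048017  ,
       -0.01869954]), 'joint_efforts': array([-1.08472414e-03, -3.92288768e+01,  1.88394374e+01,  4.18628901e+00,
       -4.77248192e-03,  3.70779503e-06]), 'position': array([ 0.15075529, -0.6059735 ,  0.2471991 ]), 'orientation': array([ 1.79873282e+02, -4.71303091e-03, -1.66045256e+02]), 'wrist_force': array([-1.04962467,  0.40205527,  0.39005272]), 'torque': array([ 0.00845646, -0.04104743, -0.02560554]), 'grip_width': 1.0004485603687217}
side [[392.32605847   0.         273.4221137 ]
 [  0.         392.32605847 205.13669514]
 [  0.           0.           1.        ]] [[-0.26132333 -0.96511457  0.01624773]
 [-0.52375903  0.12763853 -0.84224989]
 [ 0.81079381 -0.22860944 -0.5388424 ]] [0.12846282 0.26513521 0.64180241]
top [[517.76990905   0.         275.42462157]
 [  0.         517.76990905 206.29173324]
 [  0.           0.           1.        ]] [[ 0.00542298 -0.99997736  0.00398373]
 [-0.993498   -0.0058408  -0.11369967]
 [ 0.11372037 -0.00334123 -0.99350718]] [0.02728061 0.44459408 1.08756919]
```

View pics/top0.png

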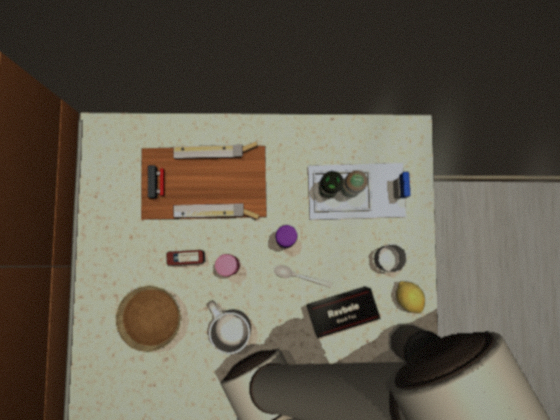

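View pics/side0.png

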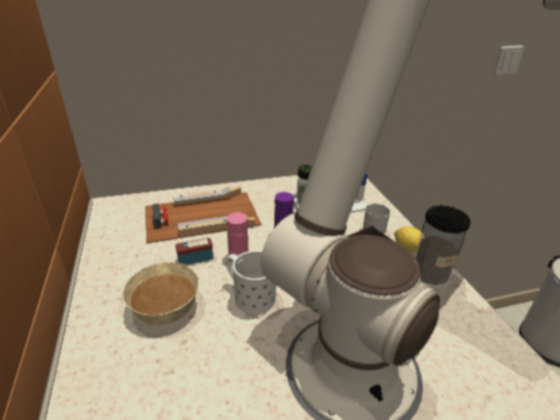

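Top picture: the dock is at (204,183), red stop at (161,182), mouth to the right. The tray is at (355,191) with its blue grip at (405,185), so the nose faces left (+y). The cup is at (390,259) and the tin at (185,258). The pink (227,266) and purple (287,237) cans are look-alikes to leave alone; the green-labelled jars on the tray are the ones meant.

Run:
```python
import cv2
i=cv2.imread("pics/top0.png")
a=cv2.resize(i[150:235,295:425],None,fx=6,fy=6,interpolation=cv2.INTER_CUBIC)
b=cv2.resize(i[135:230,135:270],None,fx=5.9,fy=5.9,interpolation=cv2.INTER_CUBIC)
cv2.imwrite("pics/tr.png",cv2.convertScaleAbs(a,alpha=1.4));cv2.imwrite("pics/dk.png",cv2.convertScaleAbs(b,alpha=1.4))
```

```text
(no output)
```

View pics/tr.png

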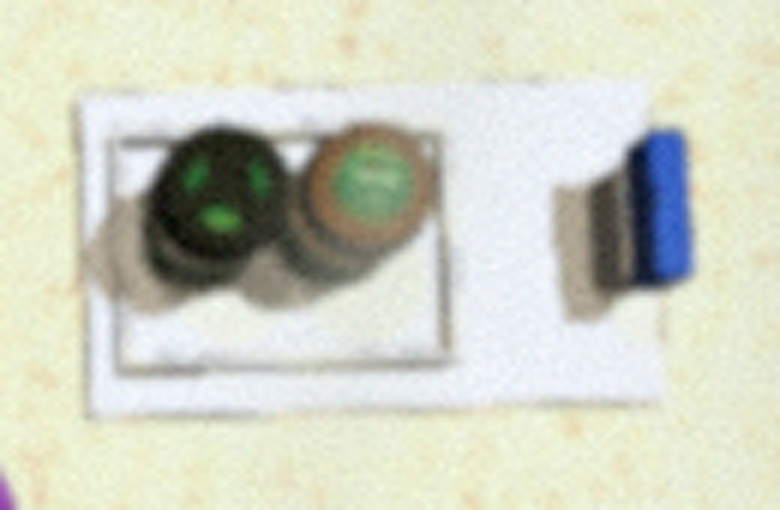

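View pics/dk.png

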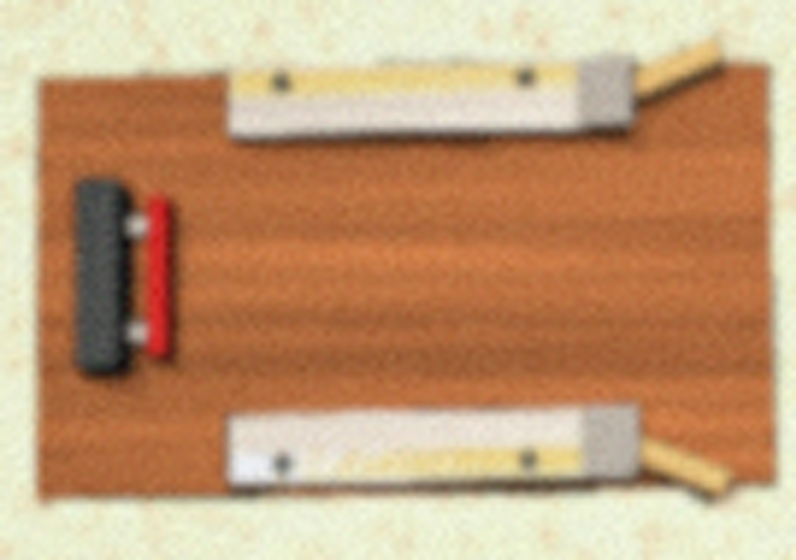

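Tray crop: top corners are at nose-up (78,98), nose-down (90,415), rear-down (662,402) and rear-up (648,80). The grip top runs from about (640,130) to (693,285). Dock crop: plate corners are (40,78), (770,65), (777,485) and (40,497). Lip inner edges run (230,138)-(635,127) and (230,413)-(638,404). The stop face is at about (174,280).

```bash
cat > h.py <<'E'
import numpy as np
def ray(c,uv,z):
    uv=np.atleast_2d(uv); d=np.c_[uv,np.ones(len(uv))]@np.linalg.inv(c["mtx"]).T@c["R"]
    o=-c["R"].T@c["t"]; return o+d*((z-o[2])/d[:,2])[:,None]
def crop(p,f,x0,y0): return (np.array(p,float)+.5)/f-.5+[x0,y0]
def ang(a,b): d=b-a; return np.degrees(np.arctan2(d[1],d[0]))
E
python3 - <<'E'
import pickle;from h import *
np.set_printoptions(precision=4,suppress=True)
c=pickle.load(open("c0.pkl","rb"))["top"]
T=ray(c,crop([(78,98),(90,415),(662,402),(648,80)],6,295,150),.006)
print(T[:,:2],"len",np.linalg.norm(T[0]-T[3]),np.linalg.norm(T[1]-T[2]),"c",T.mean(0),ang(T[3],T[0]),ang(T[2],T[1]),ang(T[1],T[0])+0)
G=ray(c,crop([(645,130),(683,130),(693,280),(655,285)],6,295,150),.090);print("grip",G,G.mean(0))
for z in(.004,.009):
 D=ray(c,crop([(40,78),(770,65),(777,485),(40,497)],5.9,135,135),z)
 print("dock",z,D[:,:2],"step",D[1:3].mean(0),"len",np.linalg.norm(D[0]-D[1]),ang(D[1],D[0]),ang(D[2],D[3]),ang(D[2],D[1]))
L=ray(c,crop([(635,127),(230,138),(230,413),(638,404)],5.9,135,135),.006+.016)
print("lips",L,ang(L[0],L[1]),ang(L[3],L[2]),(L[0]+L[3])/2,(L[1]+L[2])/2)
print("stop",ray(c,crop([(172,195),(172,358)],5.9,135,135),.018))
print("cup,tin",ray(c,[(390,259)],.03),ray(c,[(185,258)],.03))
E
```

```text
[[ 0.5368 -0.0408]
 [ 0.4197 -0.0449]
 [ 0.4257 -0.2532]
 [ 0.5448 -0.2508]] len 0.21018870612438287 0.2083659176765887 c [ 0.4817 -0.1474  0.006 ] 92.19101520524792 91.63755225384476 2.0416906211571177
grip [[ 0.5105 -0.2282  0.09  ]
 [ 0.5106 -0.2411  0.09  ]
 [ 0.4592 -0.2433  0.09  ]
 [ 0.4574 -0.2304  0.09  ]] [ 0.4844 -0.2357  0.09  ]
dock 0.004 [[0.5756 0.3277]
 [0.5824 0.0534]
 [0.4237 0.0496]
 [0.4176 0.3221]] step [0.503  0.0515 0.004 ] len 0.2743413728284661 91.40525835946268 91.26898159175845 1.376535345934464
dock 0.009 [[0.5745 0.3263]
 [0.5812 0.0533]
 [0.4232 0.0495]
 [0.4172 0.3209]] step [0.5022 0.0514 0.009 ] len 0.27312418689330337 91.4052583594627 91.26898159175846 1.3765353459344638
lips [[0.5545 0.1028 0.022 ]
 [0.5494 0.2521 0.022 ]
 [0.4472 0.2493 0.022 ]
 [0.4514 0.1004 0.022 ]] 91.94368654817704 91.61161322151679 [0.5029 0.1016 0.022 ] [0.4983 0.2507 0.022 ]
stop [[0.5287 0.2737 0.018 ]
 [0.4679 0.2719 0.018 ]]
cup,tin [[ 0.333  -0.2134  0.03  ]] [[0.3327 0.2204 0.03  ]]
```

Call:
drive_tool(plan=[[[37, 41, 0], [0, 0, -0.0232], 1], [[37, 41, 0], [0, 0, -0.0232], 1], [[37, 41, 0], [0, 0, -0.0232], 1], [[37, 41, 0], [0, 0, -0.0232], 1], [[37, 41, 0], [0, 0, -0.0232], 1], [[37, 41, 0], [0, 0, -0.0232], 1], [[37, 41, 0], [0, 0, -0.0232], 1], [[37, 41, 0], [0, 0, -0.0232], 1], [[37, 41, 0], [0, 0, -0.0232], 1], [[0, 0, -30], [0, 0, 0], 1], [[0, 0, -30], [0, 0, 0], 1], [[0, 0, -10], [0, 0, 0], 1]])

```text
time_s: 1.6
position: [0.4827, -0.237, 0.1762]
orientation: [179.9, -0.2, -178.0]
wrist_force: [-0.5, 0.6, 0.8]
grip_width: 1.001
```

Call:
drive_tool(plan=[[[0, 0, 0], [0, 0, 0], 1], [[0, 0, 0], [0, 0, 0], 1]])

```text
time_s: 1.85
position: [0.4846, -0.2379, 0.1796]
orientation: [-180.0, 0.1, -178.0]
wrist_force: [-0.0, 0.9, 0.0]
grip_width: 1.003
```

Call:
drive_tool(plan=[[[0, 1.5, -25], [0, 0, 0], 1], [[0, 0, -25], [0, 0, 0], 1], [[0, 0, -25], [0, 0, 0], 1], [[0, 0, -20], [0, 0, 0], 1], [[0, 0, -12], [0, 0, 0], 1], [[0, 0, 0], [0, 0, 0], 0.3], [[0, 0, 0], [0, 0, 0], -0.2], [[0, 0, 0], [0, 0, 0], -1], [[0, 0, 0], [0, 0, 0], -1], [[0, 0, 0], [0, 0, 0], -1], [[0, 0, 0], [0, 0, 0], -1], [[0, 0, 0], [0, 0, 0], -1]])

```text
time_s: 3.35
position: [0.4846, -0.2364, 0.0723]
orientation: [-179.9, 0.1, -177.9]
wrist_force: [-0.8, -1.7, 5.9]
grip_width: 0.154
```

```bash
cat >> h.py <<'E'
def shot(tag):
    from cell import arm; import cv2
    c=arm.capture("side");t=arm.capture("top")
    s=arm.get_state();print({k:np.round(s[k],4) for k in("time_s","position","orientation","wrist_force","torque","grip_width")})
    for n,k in(("s",c),("t",t)): cv2.imwrite(f"pics/{tag}{n}.png",cv2.cvtColor(k["img"],cv2.COLOR_RGB2BGR))
    a=cv2.resize(c["img"][150:260,130:400],(800,326),interpolation=cv2.INTER_CUBIC)
    b=cv2.resize(t["img"][135:235,135:435],(800,267),interpolation=cv2.INTER_CUBIC)
    cv2.imwrite(f"pics/{tag}.png",cv2.convertScaleAbs(cv2.cvtColor(np.vstack([a,b]),cv2.COLOR_RGB2BGR),alpha=1.4))
    return c,t
E
python3 -c "
from h import *
shot('g')"
```

```text
{'time_s': np.float64(3.45), 'position': array([ 0.4846, -0.2364,  0.0723]), 'orientation': array([-1.799445e+02,  9.480000e-02, -1.779512e+02]), 'wrist_force': array([-1.6582, -1.6094,  6.3506]), 'torque': array([-0.2201,  0.2372,  0.0558]), 'grip_width': np.float64(0.1544)}
```

View pics/g.png

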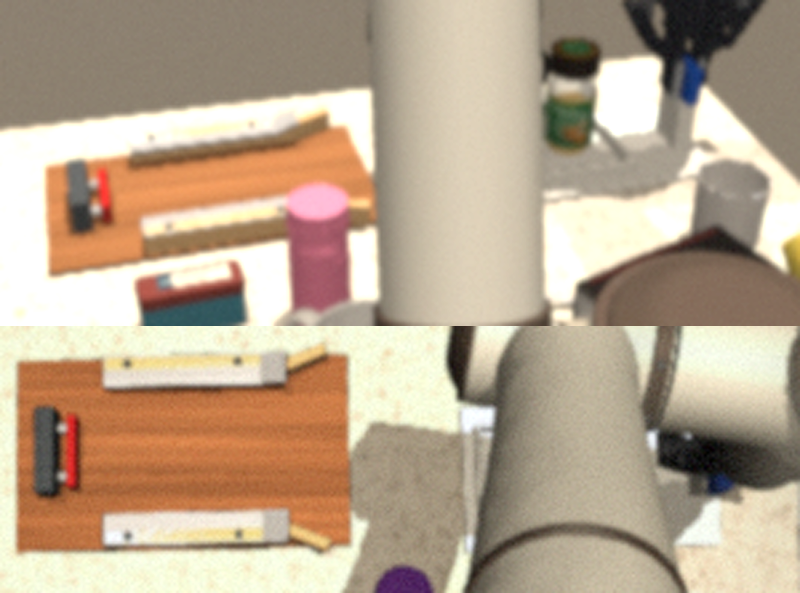

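The grip is holding the block (width 0.154, about 13 mm). The tray is partly hidden by the forearm in both views. Next is a small lift with a slight nose-up tilt.

Call:
drive_tool(plan=[[[0, 0, 2], [0.005, 0, 0], -1], [[0, 0, 2], [0.007, 0, 0], -1], [[0, 0, 2], [0.007, 0, 0], -1], [[0, 0, 2], [0.007, 0, 0], -1], [[0, 0, 2], [0.007, 0, 0], -1], [[0, 0, 1], [0.007, 0, 0], -1], [[0, 0, 0], [0, 0, 0], -1], [[0, 0, 0], [0, 0, 0], -1], [[0, 0, 0], [0, 0, 0], -1]])

```text
time_s: 4.58
position: [0.4838, -0.2359, 0.0822]
orientation: [177.7, 0.1, -178.0]
wrist_force: [0.2, -0.4, -6.4]
grip_width: 0.154
```

```bash
python3 -c "
from h import *
import cv2
c,t=shot('l')
a=cv2.cvtColor(c['img'],cv2.COLOR_RGB2BGR)[155:225,305:385];g=cv2.imread('pics/gs.png')[155:225,305:385]
f=lambda i:cv2.convertScaleAbs(cv2.resize(i,(400,350),interpolation=cv2.INTER_CUBIC),alpha=1.4)
b=cv2.cvtColor(t['img'],cv2.COLOR_RGB2BGR)[150:235,295:435]
h=cv2.imread('pics/gt.png')[150:235,295:435]
k=lambda i:cv2.convertScaleAbs(cv2.resize(i,(400,243),interpolation=cv2.INTER_CUBIC),alpha=1.4)
cv2.imwrite('pics/l2.png',np.vstack([np.hstack([f(g),f(a)]),np.hstack([k(h),k(b)])]))
"
```

```text
{'time_s': np.float64(4.675), 'position': array([ 0.4838, -0.2359,  0.0823]), 'orientation': array([ 1.777090e+02,  7.190000e-02, -1.779926e+02]), 'wrist_force': array([ 0.3583,  0.7335, -5.8163]), 'torque': array([-0.6309,  0.0329, -0.0057]), 'grip_width': np.float64(0.1531)}
```

View pics/l2.png

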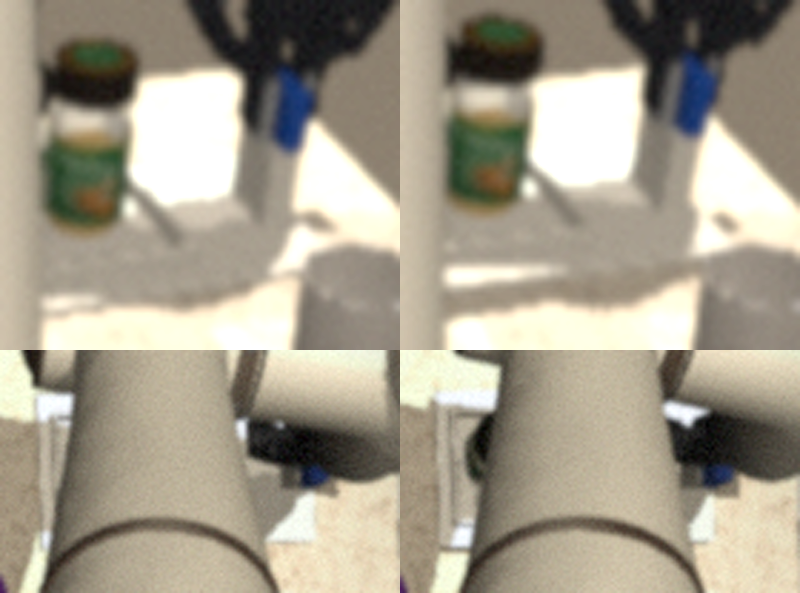

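Weight is fully carried (fz about -6 N, Mx -0.63). The jar stands upright, and its rise of about 12 mm against about 9 mm at the grip means the nose is slightly up. I'll now bring it to just before the step, on the dock's centre line.

Call:
drive_tool(plan=[[[0.7, 2, 0], [0, 0, -0.0005], -1], [[1.3, 4, 0], [0, 0, -0.0005], -1], [[2.3, 7, 0], [0, 0, -0.0005], -1], [[2.9, 9, 0], [0, 0, -0.0005], -1], [[3.2, 10, 0], [0, 0, -0.0005], -1], [[3.2, 10, 0], [0, 0, -0.0005], -1], [[3.2, 10, 0], [0, 0, -0.0005], -1], [[3.2, 10, 0], [0, 0, -0.0005], -1], [[2.6, 8, 0], [0, 0, -0.0005], -1], [[1.6, 5, 0], [0, 0, -0.0005], -1], [[1, 3, 0], [0, 0, -0.0005], -1], [[0.7, 2, 0], [0, 0, -0.0005], -1]])

```text
time_s: 6.18
position: [0.5098, -0.1559, 0.0823]
orientation: [177.7, 0.1, -178.3]
wrist_force: [0.3, -0.2, -5.9]
grip_width: 0.153
```

```bash
python3 -c "
from h import *
shot('m')"
```

```text
{'time_s': np.float64(6.275), 'position': array([ 0.5098, -0.156 ,  0.0823]), 'orientation': array([ 1.777100e+02,  8.260000e-02, -1.783456e+02]), 'wrist_force': array([-0.0136, -0.1379, -5.4156]), 'torque': array([-0.6267, -0.0097, -0.0066]), 'grip_width': np.float64(0.1557)}
```

View pics/m.png

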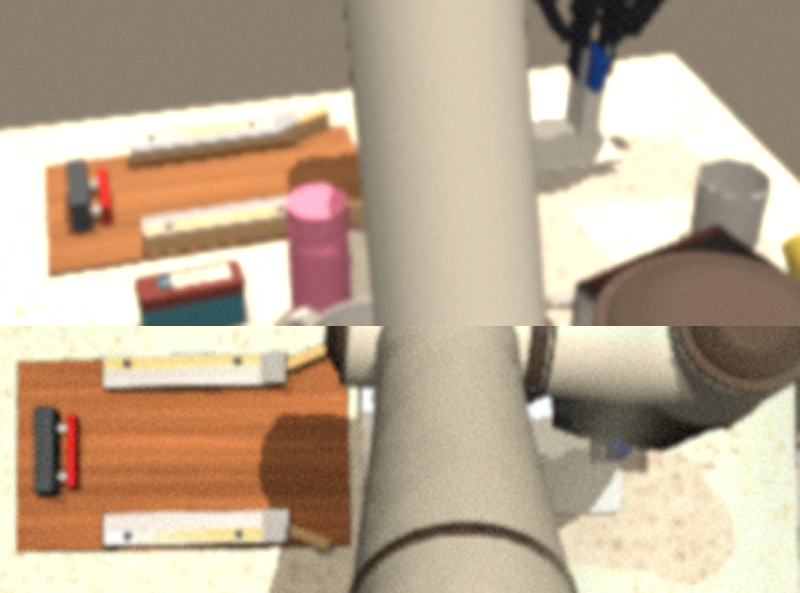

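The nose is about 10 mm short of the step, at top-view pixel (271,159) against the dock edge at x≈266, and it is centred. Next I go over the step slowly.

Call:
drive_tool(plan=[[[0, 2, 0], [0, 0, 0], -1], [[-0.1, 3, 0], [0, 0, 0], -1], [[-0.1, 4, 0], [0, 0, 0], -1], [[-0.1, 4, 0], [0, 0, 0], -1], [[-0.1, 4, 0], [0, 0, 0], -1], [[-0.1, 4, 0], [0, 0, 0], -1], [[-0.1, 4, 0], [0, 0, 0], -1], [[-0.1, 4, 0], [0, 0, 0], -1], [[-0.1, 3, 0], [0, 0, 0], -1], [[-0.1, 2, 0], [0, 0, 0], -1], [[0, 0, 0], [0, 0, 0], -1]])

```text
time_s: 7.65
position: [0.5089, -0.1219, 0.0823]
orientation: [177.7, 0.1, -178.3]
wrist_force: [-0.1, -0.2, -5.7]
grip_width: 0.151
```

```bash
python3 -c "
from h import *
shot('n')"
```

```text
{'time_s': np.float64(7.75), 'position': array([ 0.5089, -0.122 ,  0.0823]), 'orientation': array([ 1.777121e+02,  8.260000e-02, -1.783392e+02]), 'wrist_force': array([ 0.0271,  0.7869, -5.2108]), 'torque': array([-0.6673,  0.0106,  0.0274]), 'grip_width': np.float64(0.155)}
```

View pics/n.png

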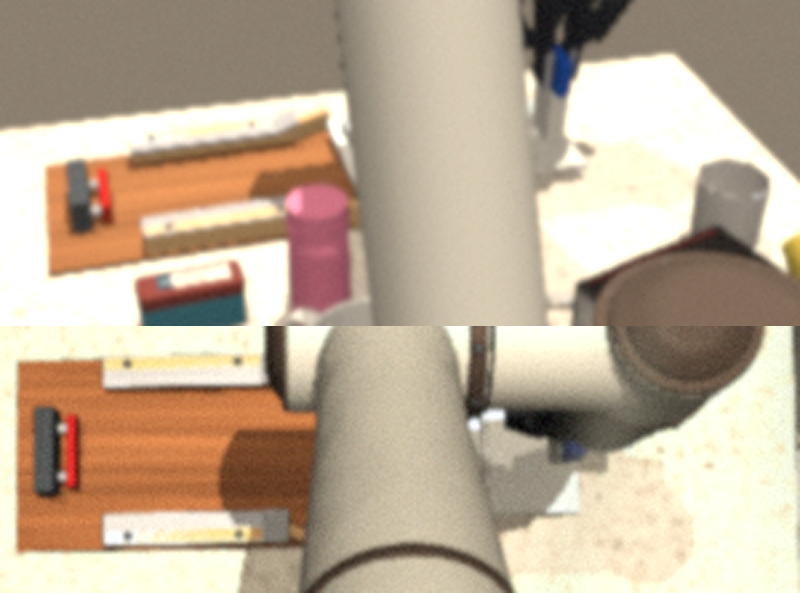

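Call:
drive_tool(plan=[[[0, 0, 0], [-0.005, 0, 0], -1], [[0, 0, 0], [-0.005, 0, 0], -1], [[0, 0, 0], [-0.005, 0, 0], -1], [[0, 0, 0], [-0.005, 0, 0], -1], [[0, 0, 0], [0, 0, 0], -1]])

```text
time_s: 8.38
position: [0.5088, -0.1219, 0.0823]
orientation: [178.9, 0.0, -178.3]
wrist_force: [-0.3, -0.2, -5.9]
grip_width: 0.152
```

```bash
cat > st.py <<'E'
from cell import arm;import numpy as np
s=arm.get_state();print({k:np.round(s[k],4).tolist() for k in("time_s","position","orientation","wrist_force","torque")})
E
python3 st.py
```

```text
{'time_s': 8.375, 'position': [0.5088, -0.1219, 0.0823], 'orientation': [178.8599, 0.0377, -178.3275], 'wrist_force': [-0.3285, -0.16, -5.8603], 'torque': [-0.5154, 0.032, -0.0341]}
```

Call:
drive_tool(plan=[[[0, 0, 0], [-0.005, 0, 0], -1], [[0, 0, 0], [-0.005, 0, 0], -1], [[0, 0, 0], [0, 0, 0], -1], [[0, 0, 0], [0, 0, 0], -1]])

```text
time_s: 8.88
position: [0.5089, -0.122, 0.0823]
orientation: [179.4, 0.0, -178.3]
wrist_force: [0.5, 1.2, -6.1]
grip_width: 0.155
```

```bash
python3 st.py
```

```text
{'time_s': 8.875, 'position': [0.5089, -0.122, 0.0823], 'orientation': [179.4261, 0.0346, -178.3383], 'wrist_force': [0.5302, 1.2296, -6.1228], 'torque': [-0.5354, -0.0124, 0.0269]}
```

Call:
drive_tool(plan=[[[0, 0, -1], [0, 0, 0], -1], [[0, 0, -1], [0, 0, 0], -1], [[0, 0, 0], [0, 0, 0], -1], [[0, 0, 0], [0, 0, 0], -1]])

```text
time_s: 9.38
position: [0.5089, -0.122, 0.0803]
orientation: [179.4, 0.0, -178.3]
wrist_force: [0.6, 0.6, -5.7]
grip_width: 0.153
```

```bash
python3 st.py
```

```text
{'time_s': 9.375, 'position': [0.5089, -0.122, 0.0803], 'orientation': [179.4278, 0.0279, -178.3401], 'wrist_force': [0.6026, 0.6103, -5.7008], 'torque': [-0.5468, 0.011, 0.0026]}
```

Call:
drive_tool(plan=[[[0, 0, -1], [0, 0, 0], -1], [[0, 0, 0], [0, 0, 0], -1], [[0, 0, 0], [0, 0, 0], -1]])

```text
time_s: 9.75
position: [0.5089, -0.122, 0.0793]
orientation: [179.4, 0.0, -178.3]
wrist_force: [0.1, 0.0, -6.2]
grip_width: 0.153
```

```bash
python3 st.py
```

```text
{'time_s': 9.75, 'position': [0.5089, -0.122, 0.0793], 'orientation': [179.4279, 0.0297, -178.3362], 'wrist_force': [0.0661, 0.0011, -6.2182], 'torque': [-0.5311, 0.0336, -0.0308]}
```

Call:
drive_tool(plan=[[[0, 0, 0], [-0.005, 0, 0], -1], [[0, 0, 0], [0, 0, 0], -1], [[0, 0, 0], [0, 0, 0], -1]])

```text
time_s: 10.12
position: [0.5089, -0.122, 0.0793]
orientation: [179.7, 0.0, -178.3]
wrist_force: [-0.1, 0.6, -5.2]
grip_width: 0.156
```

```bash
python3 st.py
```

```text
{'time_s': 10.125, 'position': [0.5089, -0.122, 0.0793], 'orientation': [179.7136, 0.0227, -178.3326], 'wrist_force': [-0.1099, 0.6115, -5.2488], 'torque': [-0.5072, -0.017, 0.0054]}
```

Call:
drive_tool(plan=[[[0, 0, -1], [0, 0, 0], -1], [[0, 0, 0], [0, 0, 0], -1], [[0, 0, 0], [0, 0, 0], -1]])

```text
time_s: 10.5
position: [0.5089, -0.122, 0.0783]
orientation: [179.7, 0.0, -178.3]
wrist_force: [0.7, -0.0, -5.6]
grip_width: 0.155
```

```bash
python3 st.py
```

```text
{'time_s': 10.5, 'position': [0.5089, -0.122, 0.0783], 'orientation': [179.7143, 0.0182, -178.3434], 'wrist_force': [0.6773, -0.0079, -5.6183], 'torque': [-0.5111, -0.0321, -0.0508]}
```

Call:
drive_tool(plan=[[[0, 0, -1], [0, 0, 0], -1], [[0, 0, 0], [0, 0, 0], -1], [[0, 0, 0], [0, 0, 0], -1]])

```text
time_s: 10.88
position: [0.5089, -0.122, 0.0773]
orientation: [179.7, 0.0, -178.3]
wrist_force: [-0.0, 0.7, -6.1]
grip_width: 0.154
```

```bash
python3 -c "
from h import *
import cv2
c,t=shot('q')
a=cv2.cvtColor(c['img'],cv2.COLOR_RGB2BGR)[160:240,200:340]
cv2.imwrite('pics/q2.png',cv2.convertScaleAbs(cv2.resize(a,(800,457),interpolation=cv2.INTER_CUBIC),alpha=1.4))"
```

```text
{'time_s': np.float64(10.975), 'position': array([ 0.5089, -0.122 ,  0.0773]), 'orientation': array([ 1.797122e+02,  2.590000e-02, -1.783402e+02]), 'wrist_force': array([ 1.1658,  0.5439, -5.6918]), 'torque': array([-0.4612, -0.0578, -0.0383]), 'grip_width': np.float64(0.1536)}
```

View pics/q2.png

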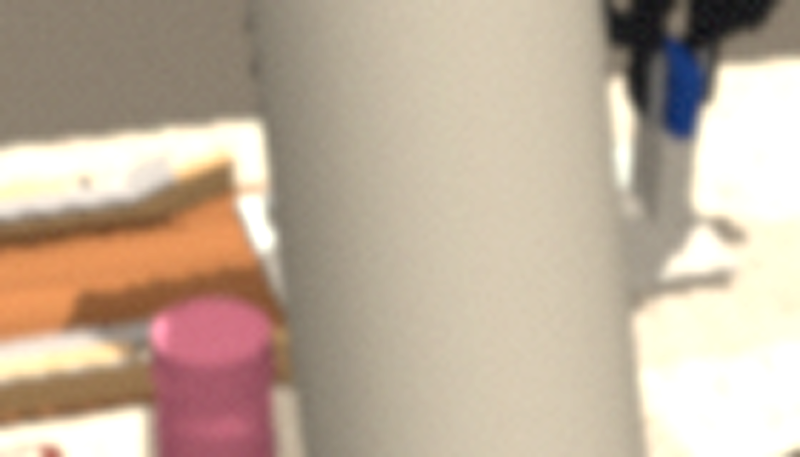

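Still no clear contact. The torque change since the lift fits the change in tilt, so the nose should be 0–2 mm above the floor and low enough for the lips. I'll go on into the funnel, slowly.

Call:
drive_tool(plan=[[[0, 2, 1], [0, 0, 0], -1], [[-0.1, 4, 0], [0, 0, 0], -1], [[-0.15, 5, 0], [0, 0, 0], -1], [[-0.15, 6, 0], [0, 0, 0], -1], [[-0.2, 6, 0], [0, 0, 0], -1], [[-0.2, 6, 0], [0, 0, 0], -1], [[-0.2, 6, 0], [0, 0, 0], -1], [[-0.2, 6, 0], [0, 0, 0], -1], [[-0.1, 5, 0], [0, 0, 0], -1], [[-0.1, 4, 0], [0, 0, 0], -1], [[-0.1, 2, 0], [0, 0, 0], -1], [[0, 0, 0], [0, 0, 0], -1]])

```text
time_s: 12.48
position: [0.5074, -0.0699, 0.0783]
orientation: [179.7, 0.0, -178.3]
wrist_force: [0.6, -0.0, -5.8]
grip_width: 0.156
```

```bash
python3 -c "
from h import *
import cv2
c,t=shot('r')
a=cv2.cvtColor(c['img'],cv2.COLOR_RGB2BGR)[160:240,130:340]
b=cv2.cvtColor(t['img'],cv2.COLOR_RGB2BGR)[135:235,135:385]
cv2.imwrite('pics/r2.png',cv2.convertScaleAbs(np.vstack([cv2.resize(a,(750,280),interpolation=cv2.INTER_CUBIC),cv2.resize(b,(750,300),interpolation=cv2.INTER_CUBIC)]),alpha=1.4))"
```

```text
{'time_s': np.float64(12.575), 'position': array([ 0.5074, -0.0701,  0.0783]), 'orientation': array([ 1.797149e+02,  2.020000e-02, -1.783450e+02]), 'wrist_force': array([ 0.6145, -0.1206, -6.2938]), 'torque': array([-0.4799,  0.0406, -0.0276]), 'grip_width': np.float64(0.1603)}
```

View pics/r2.png

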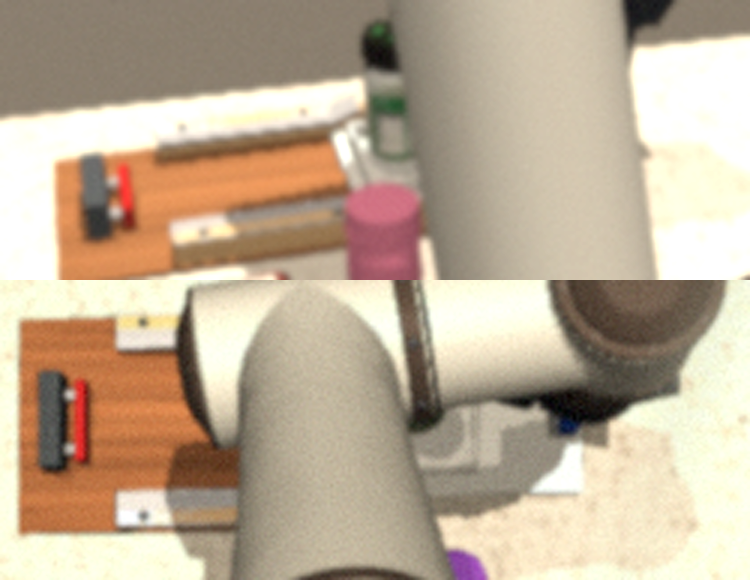

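The nose is at the lip entry with no contact force, and the front jar is upright. I'll check the lateral alignment numerically from the near edge of the tray in the top view.

Run:
```python
from h import *
import cv2
from cell import arm
t=cv2.imread("pics/rt.png").astype(float)
print("tray near edge cols 318..328, rows 195..214 (gray)")
for u in (310,322,326): print(u,t[196:214,u-1:u+2].mean((1,2)).round().astype(int))
print("lip cols: rows")
d=cv2.imread("pics/top0.png").astype(float)
for u in (180,190,225,235): print(u,d[198:222,u-1:u+2].mean(1).round().astype(int)[:,0])
```

```text
tray near edge cols 318..328, rows 195..214 (gray)
310 [ 98 100  99  98  99 100  99 100 102 103 114 139 152 161 164 165 163 162]
322 [167 177 182 185 182 183 185 184 181 159 139 148 162 166 166 166 164 161]
326 [184 182 183 186 182 185 184 184 179 163 141 151 159 164 166 167 167 166]
lip cols: rows
180 [ 39  42  45  45  43  47  69 108 135 147 148 147 147 149 149 151 152 155
 130  76  66 104 135 149]
190 [ 40  43  44  46  44  53  80 118 141 146 150 149 146 149 152 152 150 141
 119  79  74 108 139 149]
225 [ 42  44  46  50  52  69 107 138 151 150 152 146 126  99  81  84 101  97
  65  43  80 121 147 152]
235 [ 42  45  49  47  55  81 111 120 118 122 122 118 117 115 118 118 117  96
  58  57 105 141 152 154]
```

Run:
```python
from h import *
import pickle
np.set_printoptions(precision=4,suppress=True)
c=pickle.load(open("c0.pkl","rb"))["top"]
L=ray(c,[(180,204.9),(190,204.5),(225,203.8)],.0225);print(L)
# far lip from dk crop
F=ray(c,crop([(230,138),(580,130)],5.9,135,135),.0225);print(F)
E=ray(c,[(324,205.2)],.012);print(E)
u=np.array([-np.sin(np.radians(1.65)),np.cos(np.radians(1.65))]);n=np.array([u[1],-u[0]])
m=lambda P:(P[:,:2]@n).round(4)
print("perp: near lip",m(L),"far",m(F),"tray near edge",m(E), "expected edge = mid-60mm:",(m(L).mean()+m(F).mean())/2-.06)
```

```text
[[0.4466 0.2353 0.0225]
 [0.4476 0.2138 0.0225]
 [0.4495 0.1385 0.0225]]
[[0.5493 0.252  0.0225]
 [0.5531 0.123  0.0225]]
[[ 0.449 -0.076  0.012]]
perp: near lip [0.4532 0.4535 0.4533] far [0.5563 0.5564] tray near edge [0.4466] expected edge = mid-60mm: 0.44484166666666664
```

Call:
drive_tool(plan=[[[-0.5, 3, 0], [0, 0, 0], -1], [[-0.6, 6, 0], [0, 0, 0], -1], [[-0.3, 9, 0], [0, 0, 0], -1], [[-0.3, 10, 0], [0, 0, 0], -1], [[-0.3, 10, 0], [0, 0, 0], -1], [[-0.3, 10, 0], [0, 0, 0], -1], [[-0.3, 10, 0], [0, 0, 0], -1], [[-0.3, 10, 0], [0, 0, 0], -1], [[-0.3, 9, 0], [0, 0, 0], -1], [[-0.2, 7, 0], [0, 0, 0], -1], [[-0.1, 4, 0], [0, 0, 0], -1], [[-0.1, 2, 0], [0, 0, 0], -1]])

```text
time_s: 14.08
position: [0.5037, 0.0202, 0.0783]
orientation: [179.7, 0.0, -178.3]
wrist_force: [0.3, 0.1, -5.4]
grip_width: 0.153
```

```bash
python3 st.py
```

```text
{'time_s': 14.075, 'position': [0.5037, 0.0202, 0.0783], 'orientation': [179.7166, 0.0159, -178.3324], 'wrist_force': [0.2674, 0.0712, -5.3923], 'torque': [-0.5576, 0.0181, 0.047]}
```

Call:
drive_tool(plan=[[[-0.1, 3, 0], [0, 0, 0], -1], [[-0.2, 6, 0], [0, 0, 0], -1], [[-0.2, 7, 0], [0, 0, 0], -1], [[-0.2, 7, 0], [0, 0, 0], -1], [[-0.2, 7, 0], [0, 0, 0], -1], [[-0.1, 5, 0], [0, 0, 0], -1], [[-0.1, 3, 0], [0, 0, 0], -1], [[0, 2, 0], [0, 0, 0], -1], [[0, 0, -1], [0, 0, 0], -1], [[0, 0, 0], [0, 0, 0], -1]])

```text
time_s: 15.32
position: [0.5028, 0.06, 0.0775]
orientation: [179.7, 0.0, -178.3]
wrist_force: [-1.4, 0.6, -3.5]
grip_width: 0.158
```

```bash
python3 st.py
```

```text
{'time_s': 15.325, 'position': [0.5028, 0.06, 0.0775], 'orientation': [179.7001, 0.0468, -178.339], 'wrist_force': [-1.3915, 0.581, -3.5129], 'torque': [-0.2132, 0.26, 0.0153]}
```

Call:
drive_tool(plan=[[[0, 0, -1], [0, 0, 0], -1], [[0, 0, 0], [0, 0, 0], -1], [[0, 0, 0], [0, 0, 0], -1]])

```text
time_s: 15.7
position: [0.5028, 0.0601, 0.0775]
orientation: [179.7, 0.1, -178.3]
wrist_force: [-4.5, 0.9, 5.5]
grip_width: 0.157
```

```bash
python3 st.py
```

```text
{'time_s': 15.7, 'position': [0.5028, 0.0601, 0.0775], 'orientation': [179.7077, 0.061, -178.3225], 'wrist_force': [-4.4975, 0.9088, 5.521], 'torque': [-0.0699, 1.1314, -0.0161]}
```

Landing contact, with a side force of -4.5 N in x. I'll back off 1 mm and shift slightly to -x.

Call:
drive_tool(plan=[[[0, 0, 1], [0, 0, 0], -1], [[-1, 0, 0], [0, 0, 0], -1], [[0, 0, 0], [0, 0, 0], -1], [[0, 0, 0], [0, 0, 0], -1]])

```text
time_s: 16.2
position: [0.5025, 0.0602, 0.0775]
orientation: [179.7, 0.1, -178.3]
wrist_force: [2.0, -0.8, -2.9]
grip_width: 0.158
```

```bash
python3 st.py
```

```text
{'time_s': 16.2, 'position': [0.5025, 0.0602, 0.0775], 'orientation': [179.7011, 0.1113, -178.3218], 'wrist_force': [1.9598, -0.7664, -2.8776], 'torque': [-0.6538, -0.5533, 0.0559]}
```

Call:
drive_tool(plan=[[[0, 2, 0], [0, 0, 0], -1], [[-0.1, 2, 0], [0, 0, 0], -1], [[0, 0, 0], [0, 0, 0], -1]])

```text
time_s: 16.58
position: [0.5014, 0.0639, 0.0775]
orientation: [179.7, 0.0, -178.3]
wrist_force: [0.2, -2.2, 2.0]
grip_width: 0.156
```

```bash
python3 st.py
```

```text
{'time_s': 16.575, 'position': [0.5014, 0.0639, 0.0775], 'orientation': [179.7321, 0.0067, -178.3361], 'wrist_force': [0.2135, -2.1863, 1.9648], 'torque': [-1.4603, -0.2358, -0.0461]}
```

Call:
drive_tool(plan=[[[0, 2, 0], [0, 0, 0], -1], [[-0.1, 2, 0], [0, 0, 0], -1], [[-0.1, 2, 0], [0, 0, 0], -1], [[0, 0, 0], [0, 0, 0], -1]])

```text
time_s: 17.08
position: [0.5014, 0.0702, 0.0775]
orientation: [179.7, 0.0, -178.3]
wrist_force: [0.7, -2.5, 3.3]
grip_width: 0.155
```

```bash
python3 st.py
```

```text
{'time_s': 17.075, 'position': [0.5014, 0.0702, 0.0775], 'orientation': [179.7148, 0.0231, -178.3207], 'wrist_force': [0.7265, -2.4549, 3.2985], 'torque': [-1.6122, 0.008, -0.0081]}
```

Call:
drive_tool(plan=[[[0, 1, 0], [0, 0, 0], -1], [[-0.1, 1, 0], [0, 0, 0], -1], [[0, 1, 0], [0, 0, 0], -1], [[0, 0, 0], [0, 0, 0], -1]])

```text
time_s: 17.58
position: [0.5013, 0.073, 0.0775]
orientation: [179.7, 0.0, -178.3]
wrist_force: [-0.3, -5.5, 5.2]
grip_width: 0.156
```

```bash
python3 st.py
```

```text
{'time_s': 17.575, 'position': [0.5013, 0.073, 0.0775], 'orientation': [179.7242, 0.0258, -178.325], 'wrist_force': [-0.264, -5.506, 5.1641], 'torque': [-1.9357, -0.1049, -0.0483]}
```

Call:
drive_tool(plan=[[[0, 1, 0], [0, 0, 0], -1], [[0, 0, 0], [0, 0, 0], -1], [[0, 0, 0], [0, 0, 0], -1]])

```text
time_s: 17.95
position: [0.5013, 0.0739, 0.0775]
orientation: [179.7, 0.0, -178.3]
wrist_force: [0.6, -5.8, 5.5]
grip_width: 0.155
```

```bash
python3 st.py
```

```text
{'time_s': 17.95, 'position': [0.5013, 0.0739, 0.0775], 'orientation': [179.7226, 0.0268, -178.3319], 'wrist_force': [0.554, -5.7807, 5.4983], 'torque': [-2.0522, -0.1012, -0.102]}
```

Call:
drive_tool(plan=[[[0, 1, 0], [0, 0, 0], -1], [[0, 0, 0], [0, 0, 0], -1], [[0, 0, 0], [0, 0, 0], -1]])

```text
time_s: 18.32
position: [0.5013, 0.0749, 0.0775]
orientation: [179.7, 0.0, -178.3]
wrist_force: [0.4, -5.5, 4.5]
grip_width: 0.154
```

```bash
python3 st.py
```

```text
{'time_s': 18.325, 'position': [0.5013, 0.0749, 0.0775], 'orientation': [179.7236, 0.0272, -178.332], 'wrist_force': [0.4498, -5.489, 4.5086], 'torque': [-2.0795, -0.0817, 0.0037]}
```

Call:
drive_tool(plan=[[[0, 1, 0.3], [0, 0, 0], -1], [[-0.1, 1, 0], [0, 0, 0], -1], [[0, 0, 0], [0, 0, 0], -1], [[0, 0, 0], [0, 0, 0], -1]])

```text
time_s: 18.82
position: [0.5012, 0.0772, 0.0775]
orientation: [179.7, 0.0, -178.3]
wrist_force: [0.3, -3.4, 2.3]
grip_width: 0.156
```

```bash
python3 st.py
```

```text
{'time_s': 18.825, 'position': [0.5012, 0.0772, 0.0775], 'orientation': [179.705, 0.0222, -178.3354], 'wrist_force': [0.3375, -3.3591, 2.3107], 'torque': [-1.633, -0.2153, -0.0784]}
```

Call:
drive_tool(plan=[[[0, 1, 0], [0, 0, 0], -1], [[0, 0, 0], [0, 0, 0], -1], [[0, 0, 0], [0, 0, 0], -1]])

```text
time_s: 19.2
position: [0.5011, 0.0781, 0.0775]
orientation: [179.7, 0.0, -178.3]
wrist_force: [0.5, -2.7, 1.0]
grip_width: 0.154
```

```bash
python3 st.py
```

```text
{'time_s': 19.2, 'position': [0.5011, 0.0781, 0.0775], 'orientation': [179.7075, 0.0135, -178.3409], 'wrist_force': [0.4634, -2.6716, 1.043], 'torque': [-1.4868, -0.2105, -0.036]}
```

Sliding costs about 3 N and the stop isn't reached yet. I'll keep creeping.

Call:
drive_tool(plan=[[[0, 1, 0], [0, 0, 0], -1], [[0, 1, 0], [0, 0, 0], -1], [[0, 0, 0], [0, 0, 0], -1]])

```text
time_s: 19.58
position: [0.501, 0.08, 0.0775]
orientation: [179.7, -0.0, -178.3]
wrist_force: [0.1, -3.6, 1.0]
grip_width: 0.156
```

Call:
drive_tool(plan=[[[0, 1, 0], [0, 0, 0], -1], [[0, 0, 0], [0, 0, 0], -1], [[0, 0, 0], [0, 0, 0], -1]])

```text
time_s: 19.95
position: [0.5009, 0.0806, 0.0775]
orientation: [179.7, -0.0, -178.4]
wrist_force: [-0.1, -5.6, 0.9]
grip_width: 0.155
```

Call:
drive_tool(plan=[[[0, 1, 0], [0, 0, 0], -1], [[0, 0, 0], [0, 0, 0], -1], [[0, 0, 0], [0, 0, 0], -1]])

```text
time_s: 20.32
position: [0.5007, 0.0811, 0.0775]
orientation: [179.8, -0.1, -178.4]
wrist_force: [-0.1, -7.7, 1.2]
grip_width: 0.154
```

Call:
drive_tool(plan=[[[0, 1, 0], [0, 0, 0], -1], [[0, 1, 0], [0, 0, 0], -1], [[0, 0, 0], [0, 0, 0], -1], [[0, 0, 0], [0, 0, 0], -1]])

```text
time_s: 20.82
position: [0.5004, 0.0821, 0.0775]
orientation: [179.8, -0.1, -178.4]
wrist_force: [0.5, -11.4, 2.3]
grip_width: 0.155
```

```bash
python3 st.py
```

```text
{'time_s': 20.825, 'position': [0.5004, 0.0821, 0.0775], 'orientation': [179.846, -0.112, -178.4126], 'wrist_force': [0.5454, -11.4154, 2.3203], 'torque': [-3.5227, -0.5968, -0.1666]}
```

Call:
drive_tool(plan=[[[0, 0.7, 0], [0, 0, 0], -1], [[0, 0, 0], [0, 0, 0], -1], [[0, 0, 0], [0, 0, 0], -1], [[0, 0, 0], [0, 0, 0], -1], [[0, 0, 0], [0, 0, 0], -1], [[0, 0, 0], [0, 0, 0], -1], [[0, 0, 0], [0, 0, 0], -1], [[0, 0, 0], [0, 0, 0], -1], [[0, 0, 0], [0, 0, 0], -1], [[0, 0, 0], [0, 0, 0], -1], [[0, 0, 0], [0, 0, 0], -1], [[0, 0, 0], [0, 0, 0], -1]])

```text
time_s: 22.32
position: [0.5002, 0.0824, 0.0775]
orientation: [179.9, -0.1, -178.4]
wrist_force: [0.4, -13.5, 3.1]
grip_width: 0.154
```

```bash
python3 -c "
from h import *
shot('p')"
```

```text
{'time_s': np.float64(22.425), 'position': array([0.5002, 0.0824, 0.0775]), 'orientation': array([ 1.798778e+02, -1.414000e-01, -1.784263e+02]), 'wrist_force': array([  0.5984, -13.6969,   2.2669]), 'torque': array([-3.9649, -0.6505, -0.1766]), 'grip_width': np.float64(0.1555)}
```

Call:
drive_tool(plan=[[[0, 0, 0], [0, 0, 0], -0.5], [[0, 0, 0], [0, 0, 0], 0], [[0, 0, 0], [0, 0, 0], 0.5], [[0, 0, 0], [0, 0, 0], 1], [[0, 0, 0], [0, 0, 0], 1], [[0, 0, 0], [0, 0, 0], 1], [[0, 0, 0], [0, 0, 0], 1], [[0, 0, 0], [0, 0, 0], 1]])

```text
time_s: 23.42
position: [0.5012, 0.0847, 0.0776]
orientation: [179.7, 0.0, -178.3]
wrist_force: [-0.4, 1.7, 0.8]
grip_width: 0.997
```

Call:
drive_tool(plan=[[[0, 0, 5], [0, 0, 0], 1], [[0, 0, 15], [0, 0, 0], 1], [[0, 0, 30], [0, 0, 0], 1], [[0, 0, 40], [0, 0, 0], 1], [[0, 0, 50], [0, 0, 0], 1], [[0, 0, 40], [0, 0, 0], 1], [[-20, -50, 0], [0, 0, 0], 1], [[-20, -55, 0], [0, 0, 0], 1], [[-20, -55, 0], [0, 0, 0], 1], [[-20, -55, 0], [0, 0, 0], 1], [[-20, -55, 0], [0, 0, 0], 1], [[-20, -50, 0], [0, 0, 0], 1]])

```text
time_s: 24.92
position: [0.3802, -0.237, 0.2591]
orientation: [179.8, 0.2, -178.3]
wrist_force: [1.2, -0.2, -0.4]
grip_width: 1.001
```

Call:
drive_tool(plan=[[[-20, -50, 0], [0, 0, 0], 1], [[-20, -50, 0], [0, 0, 0], 1], [[-10, -30, 0], [0, 0, 0], 1], [[0, 0, 0], [0, 0, 0], 1]])

```text
time_s: 25.42
position: [0.3303, -0.3668, 0.2584]
orientation: [179.7, 0.1, -178.5]
wrist_force: [0.2, -0.6, -0.1]
grip_width: 1.001
```

```bash
python3 -c "
from h import *
import cv2
c,t=shot('e')
a=cv2.cvtColor(c['img'],cv2.COLOR_RGB2BGR)[140:260,130:400]
b=cv2.cvtColor(t['img'],cv2.COLOR_RGB2BGR)[135:280,135:425]
cv2.imwrite('pics/e2.png',cv2.convertScaleAbs(np.vstack([cv2.resize(a,(600,267),interpolation=cv2.INTER_CUBIC),cv2.resize(b,(600,300),interpolation=cv2.INTER_CUBIC)]),alpha=1.4))"
```

```text
{'time_s': np.float64(25.525), 'position': array([ 0.331 , -0.3651,  0.2582]), 'orientation': array([ 1.797251e+02,  6.200000e-02, -1.783804e+02]), 'wrist_force': array([-0.4703, -0.3598, -0.7221]), 'torque': array([ 0.0306, -0.0323, -0.0128]), 'grip_width': np.float64(1.0016)}
```

View pics/e2.png

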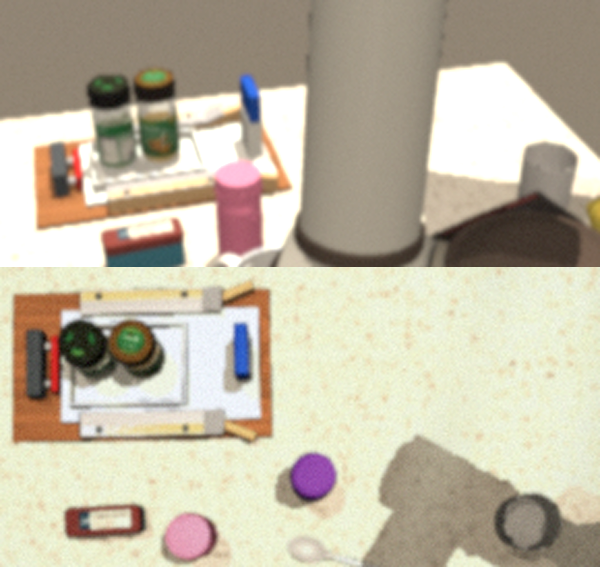

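```bash
python3 -c "
from cell import arm
print(arm.hand_in())"
```

```text
the job is handed in; nothing more can be done
None
```

I slid the tray, with both jars on it, over the step and in under the steel lips, pressed it against the red stop, let go, and handed the job in at about 25.5 s. The hand-in gives no verdict.

- **Lift:** I took the tray by the blue grip and raised it about 10 mm with a slight nose-up tilt. The nose rise was only estimated from the pictures, at about 14 mm, so the 2 cm limit is not confirmed by a direct measurement.
- **Into the dock:** I met no contact force at the step or the lips. When I first set the tray down there was a side force of about 4.5 N, which went away after I shifted it 1 mm.
- **Pressing home:** sliding took about 3 N, up to 5.5 N while I was also pressing down on it. The stop started to yield with the tool at y ≈ 0.080 m. I held it for about 1.4 s at 13.5 N on the wrist, which puts about 10 N and 2.5 mm on the stop; that is worked out from the sliding force, not measured.
- **Last picture:** the tray lies under both lips with its nose at the red pad, or within a few millimetres of it. Both jars stand upright, the cup and tin look unmoved (judged by eye, not re-measured), and the gripper is open and well clear.

The side and top cameras were mostly blocked by the arm during the step crossing. I judged clearance there from wrist force and partial views, and the floor height only by the force when setting down.

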